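Fit the 24-well tube block on the mixing heater and hold it down

ROBOT

A 6-joint arm with a two-finger parallel gripper is mounted at the origin on a cart in front of the work surface, level with it; the furniture and walls round the work are solid. World frame = base frame: x ahead of the robot, y to its left, z up, the work surface at z = 0. Lengths are in mm, angles in degrees, forces in N, time in s.
With the tool pointing down it reaches from about 350 to 850 mm from the base axis. Payload 8.1 kg.
Tool frame: the origin (TCP) lies at the very end of the fingers, on their centre line; the grasp point (between the pads) lies 19 mm behind it (r.grip_point_offset is the distance from the TCP to the grasp point, in mm); z points along the fingers, y is the line along which they close (so a half turn about z gives the same grasp; the last joint's range is limited). The gripper opens to 85 mm and grips with 20 to 120 N. Pads are 22 mm wide; open, the fingers measure 114 mm over their backs; the gripper's body (76 mm by 85 mm) begins 54 mm behind the grasp point. The pads swing forward as they close: fully open they stand 13 mm farther back than shut.
Start: joints at [-74.507, 7.471, 85.268, -0, 87.261, -4.893], TCP at [209.024, -562.418, 231.292] pointing down, gripper open.
Joint ranges: [-169.43, 169.43], [-51.17, 129.36], [1.28, 143.12], [-76.62, 256.62], [0, 156.53], [-152.29, 152.29]. Speed limits (degrees/s): [136.94, 136.94, 159.86, 180, 180, 180].

INTERFACE

Orientations are given as [roll, pitch, yaw] about the fixed x, y, z axes, in that order (R = Rz(yaw) Ry(pitch) Rx(roll)).
In Python, from bench import status, eyes, r gives the robot as it stands.
- The arm moves only by the shell command python3 -m handwheel 'ROWS' [FORCE]. ROWS is a JSON object whose one key "series" holds a list that holds one entry, the list of rows, each a list of 7 numbers: the shift along the tool's x, y, z in cm, then the turn, a rotation vector about the tool's x, y, z in rad, then the opening, from 0 (shut) to 1 (fully open). In form: {"series": [[[tx, ty, tz, rx, ry, rz, claw], ...]]}. A call has 1 to 12 rows; each row is the pose to reach, as a shift and turn from the pose commanded when the call began, along the tool's axes at that moment; what a row does not reach only later rows make up. A row lasts 1/8 s, in which the tool goes at most 62.5 mm and 10.7 degrees, less where a joint would pass 70% of its speed; a pose out of reach is approached as far as the arm can. A call with a gripper value outside its range is refused whole. The fingers move at their own pace and stop on an object; FORCE is the grip in N (left out, the last holds). Time passes only in rows, so rows that repeat a pose let the fingers close. It gives the time, the measured TCP pose, the force, the opening and the grip force at its end, in the units of the state.
- status.sense(): the state, without advancing time (a new reading comes with each control period).
- eyes.snapshot(name): name is "scene" or "top" or "wrist"; returns a dict with "img" (400x640x3 uint8, red, green, blue), "mtx" (3x3 intrinsics, pixels), "R" (3x3) and "t" (3): a world point X has camera coordinates R X + t. Camera axes: x right, y down, z forward; pixel columns grow to the right and rows downward; lengths in mm; the calibration is good to about 2 mm. A picture is of the moment at which its call begins. There is no depth.
- r.hand_in(): hands the job in; it is judged then, once.
The state is a dict: "time": time; "joint_pos": joint angles; "qd": joint speeds; "joint_efforts": joint torques, N m; "tool_pos": TCP position; "tcp_rot": TCP orientation; "ft_force": force on the tool from outside, world axes, zero at the start; "wrist_torque": the same for the moment, N m; "finger_gap": finger opening in mm; "grip_force": force on a finger pad.
Only numpy, scipy, OpenCV 4.12 (cv2) and the standard library are available. Lean on these libraries where they do the work, as an engineer would, in place of code of your own. Each camera call takes 0.05 s, during which the arm holds its last target. There are 200 camera calls.

TASK

Fit the aluminium tube block with the 24 small wells on the mixing heater: set it on the dark loading ledge at the heater's left end, slide it to the right along the guides until it drops onto the locating pin hidden under it, then press it fully down against the springs. Finish holding it there, still gripped and pressed down, so that I can do up the clamp screw. Leave the other block where it stands.

Things in the scene. Friction and masses are not known exactly. Their poses are not given: they have to be found in the camera images.
- mixer: Light grey mixing heater, fixed, 120 (its x) x 214 (its y) mm, 61 mm high (black clamp-screw head on the rear cheek: 77). Origin: centre of its underside; x away from the robot, y to its left end, z up. Left to right: dark loading ledge (y +107 to +47 mm), sprung metal plate (y +46.5 to -43), sloping console with display (y -44 to -107). Ledge and unloaded plate are level, z 52 mm.
- ledge (a point): Middle of the loading ledge's top, 62 mm left of the pin: set the block down here, its long side across the channel. Ledge and plate form a channel along the mixer's y, between guide cheeks 87 mm apart (1.5 mm play on either side of a block) that rise 4 mm over the ledge, then flare outward at 45 degrees to z 61 mm; open above.
- heat_plate (a joint): How far the sprung plate is pressed down, m: 0 = up, level with the ledge; 0.008 = fully down on its stop. It starts to move at 1 N (springs 0.8 N per mm) and takes 7.4 N, block's weight included, to reach the stop: 2 to 4 N of push on a dropped block. It springs back up when let go.
- pin_tip (a point): Tip of the fixed steel locating pin, in a hole in the plate, on the mixer's centre line at y +15 mm, z 51.5 mm (0.5 mm below the unloaded plate's top). Pin 10 mm thick, its top 2.5 mm tapered to 7 mm. The block rides over it until its bore is above it; set free there it drops 3 to 5 mm by its own weight. Pressed home it stands 8 mm below the ledge.
- block_24: The block to fit: aluminium, 84 (its x) x 56 (its y) x 42 mm high, 24 small wells (6 by 4) on top, 0.38 to 0.52 kg, loose. Origin: centre of its underside, where its bore for the pin is (12.5 mm wide, 12 mm deep). Either way round fits, its 84 mm side along the mixer's x. Grip it across the 56 mm, fingertips 12 mm or more above its underside, to clear the ledge when it is pressed home.
- block_8: The block to leave alone: same size and metal, but 8 large wells (4 by 2) on top. Origin: centre of its underside.
Mind the look-alikes: they are no part of the job. Leave any yellow look-alike of the block_24 alone.

How it is judged (in metres and radians):
On the way, in this order (a step that is already met when the one before it is completed fails the run):
1. the 24-well block has been set on the loading ledge: level, its underside within 3 mm of the ledge's height and touching the heater, its middle 35 to 80 mm left of the pin (y of block_24 in the frame of pin_tip between 0.035 and 0.08 m and z of block_24 in the frame of mixer between 0.049 and 0.055 m and x of block_24 in the frame of mixer between -0.004 and 0.004 m and angle between block_24's own z axis and vertical below 0.08 rad and contact force between block_24 and mixer above 0.8 N), for 0.1 s.
2. it has been slid on between the guides, its underside still within 3 mm of the ledge's height, its middle 7 to 28 mm left of the pin (y of block_24 in the frame of pin_tip between 0.007 and 0.028 m and z of block_24 in the frame of mixer below 0.055 m), for 0.05 s.
3. it has dropped onto the pin: its bore within 4 mm of the pin's axis and its underside at least 1.5 mm below the ledge's height (horizontal distance between block_24 and pin_tip below 0.004 m and z of block_24 in the frame of mixer below 0.0505 m), for 0.1 s.
At the end, for the whole second after the job is handed in: The 24-well block is on the pin (within 3 mm), level (0.06 rad), square in the guides (0.07 rad), the plate pressed at least 6.5 of its 8 mm, the block's underside at most 45.8 mm over the bench, the fingers still holding it; the 8-well block is within 15 mm of where it was (value of joint heat_plate above 0.0065 m and z of block_24 in the frame of mixer below 0.0458 m and horizontal distance between block_24 and pin_tip below 0.003 m and angle between block_24's own z axis and vertical below 0.06 rad and angle between the x axis of block_24 and the x axis of mixer, either way round below 0.07 rad and contact force between the fingers and block_24 above 1 N and linear speed of block_24 below 0.02 m/s and distance of block_8 from where it was at the start of the episode below 0.015 m); the arm keeps its last pose, push and grip.
It fails at once if the 8-well block is moved by more than 15 mm (distance of block_8 from where it was at the start of the episode above 0.015 m).
It also fails if it takes over 43 s, if anything falls off the work surface, if the arm or the gripper's body presses on something with over 40 N, if the wrist force passes 120 N, or if a joint passes its speed limit or range.

## Working session

There is one attempt and no reset: what is moved stays moved. The work goes in short steps, Python scripts to look and compute and a shell command to move; the robot and the scene stay as the last step left them, time stands still between calls to the robot, and variables do not carry over. Pictures are saved under pics/ and viewed, at most 10 in all, crops included, and the job is handed in when it is done.

```bash
ls; mkdir -p pics; cat > h.py <<'E'
from bench import status, eyes, r
import numpy as np, cv2, pickle
def snap(n,save=None):
    s=eyes.snapshot(n)
    if save: cv2.imwrite('pics/'+save,cv2.cvtColor(s['img'],cv2.COLOR_RGB2BGR)); pickle.dump(s,open('pics/'+save+'.pkl','wb'))
    return s
def ray(s,p,z):
    R=np.array(s['R']);t=np.array(s['t']);c=-R.T@t
    d=R.T@np.linalg.inv(s['mtx'])@np.array([p[0],p[1],1.]); return c+d*(z-c[2])/d[2]
def proj(s,X):
    q=np.array(s['mtx'])@(np.array(s['R'])@np.array(X,float)+np.array(s['t'])); return q[:2]/q[2]
E
python3 - <<'E'
from h import *
a=snap('top','top.png');b=snap('scene','scene.png')
for s in(a,b): print(-np.array(s['R']).T@s['t'])
s=status.sense();print(s)
E
```

```text
pics
[347.67949227  88.95542501 880.6549795 ]
[ 93.8535407  629.41086386 724.10635981]
{'time': 0.1, 'joint_pos': array([-7.45081062e+01,  7.51214193e+00,  8.53231600e+01,  5.54080074e-06,
        8.72620744e+01, -4.89384700e+00]), 'qd': array([ 0.01790658, -0.05767753, -0.02033482,  0.07747568,  0.06039512,
       -0.03707358]), 'joint_efforts': array([ 4.60581705e-04, -5.70950925e+01, -5.01942050e+01, -2.50241610e-04,
        8.12622631e-03,  5.28038004e-05]), 'tool_pos': array([ 208.88264088, -561.93331619,  230.33399583]), 'tcp_rot': array([-1.79902979e+02, -8.31267818e-03,  2.03857335e+01]), 'ft_force': array([-0.06967147, -0.24696946, -0.53859584]), 'wrist_torque': array([-0.03651916,  0.00500583, -0.00130036]), 'grip_force': 0.0, 'finger_gap': 85.1712883684402}
```

View pics/top.png

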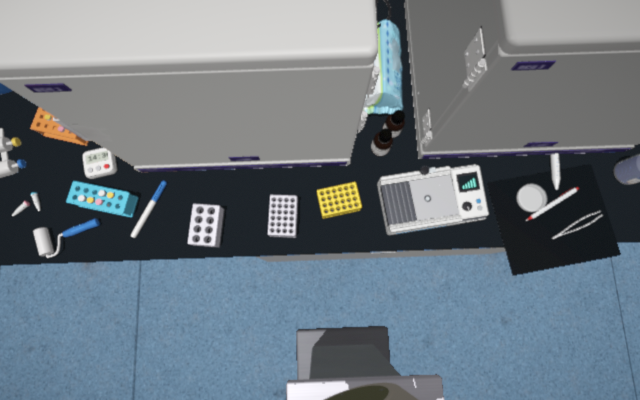

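View pics/scene.png

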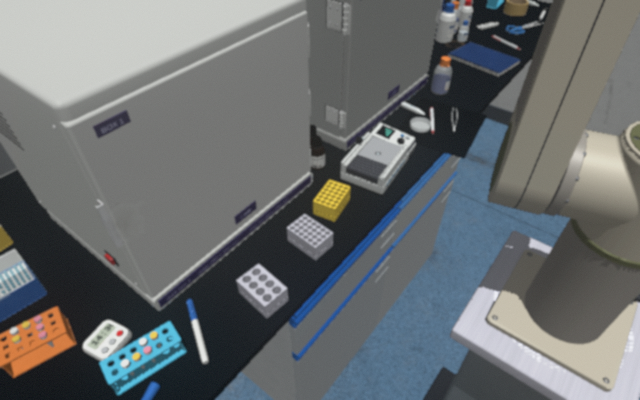

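Top view: the candidates are the 24-well grey block at (283,216), the yellow 24-well look-alike at (340,200) and the 8-well grey block at (206,226). By the description I choose (283,216). The mixer is at (433,200), with its dark ledge on the left at (402,203). I'll check the choice in a close crop.

```bash
python3 - <<'E'
from h import *
s=pickle.load(open('pics/top.png.pkl','rb'));im=s['img']
c=im[155:255,260:500];cv2.imwrite('pics/crop.png',cv2.cvtColor(cv2.resize(c,None,fx=3.3,fy=3.3,interpolation=cv2.INTER_CUBIC),cv2.COLOR_RGB2BGR))
hsv=cv2.cvtColor(im,cv2.COLOR_RGB2HSV)
for name,(x0,x1,y0,y1),z in(('b24',(255,312,185,245),42),('mix',(370,495,155,240),60)):
    g=((hsv[...,2]>110)&(hsv[...,1]<60)).astype(np.uint8)
    m=np.zeros_like(g);m[y0:y1,x0:x1]=g[y0:y1,x0:x1]
    cs,_=cv2.findContours(m,cv2.RETR_EXTERNAL,cv2.CHAIN_APPROX_NONE);k=max(cs,key=cv2.contourArea)
    rc=cv2.minAreaRect(k);print(name,rc)
    B=np.array([ray(s,p,z) for p in cv2.boxPoints(rc)]);print(B.round(1),B.mean(0).round(1))
    e=np.diff(np.vstack([B,B[:1]]),axis=0);print(np.linalg.norm(e,axis=1).round(1),np.degrees(np.arctan2(e[:,1],e[:,0])).round(1))
E
```

```text
b24 ((281.93585205078125, 215.4754638671875), (28.581695556640625, 42.04723358154297), 2.4895529747009277)
[[445.7 190.9  42. ]
 [535.4 186.   42. ]
 [530.5 125.2  42. ]
 [440.9 131.4  42. ]] [488.1 158.4  42. ]
[89.8 61.  89.8 59.7] [ -3.1 -94.6 176.1  85.4]
mix ((432.39190673828125, 197.39431762695312), (60.33134841918945, 104.7009048461914), 79.87532806396484)
[[ 559.7  -41.8   60. ]
 [ 592.1 -263.8   60. ]
 [ 463.9 -270.5   60. ]
 [ 433.8  -55.2   60. ]] [ 512.4 -157.8   60. ]
[224.3 128.3 217.5 126.7] [ -81.7 -177.    98.     6.1]
```

View pics/crop.png

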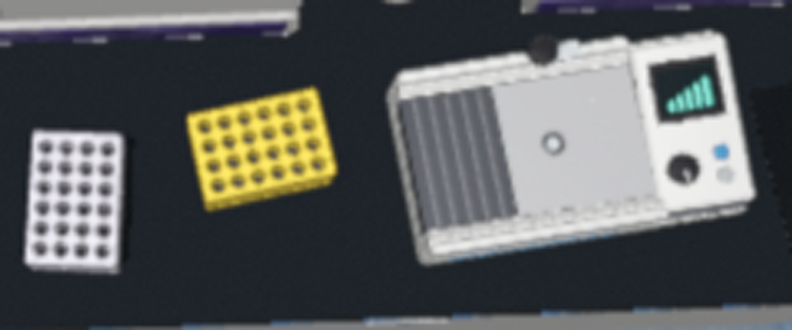

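The crop confirms it: the grey 24-well block is at (283,216), with 6 wells along the image's vertical. The pin hole is the ring at about full-image (427.6,198.3). I'll do a wrist look over the mixer on the way to the block.

```bash
cat >> h.py <<'E'
from scipy.spatial.transform import Rotation as Ro
def delta(x,y,z,yaw):
    s=status.sense();R=Ro.from_euler('xyz',s['tcp_rot'],degrees=True)
    d=R.inv().apply(np.array([x,y,z])-s['tool_pos'])/10
    v=(R.inv()*Ro.from_euler('xyz',[180,0,yaw],degrees=True)).as_rotvec()
    print('t=%.2f'%s['time'],'cm',d.round(2),'rv',v.round(3),'len',np.linalg.norm(d).round(1),'F',s['ft_force'].round(1),'tcp',s['tool_pos'].round(1),s['tcp_rot'].round(1))
E
python3 - <<'E'
from h import *
s=pickle.load(open('pics/top.png.pkl','rb'))
print(ray(s,(427.6,198.3),51.5))
delta(440,-140,280,7)
E
```

```text
[ 511.44370274 -149.64136932   51.5       ]
t=0.10 cm [ 36.36 -31.51  -4.91] rv [-0.002  0.     0.234] len 48.4 F [-0.1 -0.2 -0.5] tcp [ 208.9 -561.9  230.3] [-179.9   -0.    20.4]
```

```bash
python3 -m handwheel '{"series": [[[4.5,-4,-2,0,0,0.05,1],[9,-8,-4,0,0,0.1,1],[13.5,-12,-5,0,0,0.15,1],[18,-16,-5,0,0,0.2,1],[22.5,-20,-5,0,0,0.234,1],[27,-24,-5,0,0,0.234,1],[31.5,-28,-5,0,0,0.234,1],[36.4,-31.5,-5,0,0,0.234,1],[36.4,-31.5,-5,0,0,0.234,1],[36.4,-31.5,-5,0,0,0.234,1],[36.4,-31.5,-5,0,0,0.234,1]]]}'
python3 - <<'E'
from h import *
s=snap('wrist','w1.png'); print(-np.array(s['R']).T@s['t'])
delta(488,158,200,-4)
E
```

```text
time: 1.48
tool_pos: [440.0, -141.4, 281.1]
tcp_rot: [180.0, 0.0, 6.9]
ft_force: [0.6, 0.7, -0.1]
finger_gap: 85.5
grip_force: 0.0
[ 523.09162553 -132.18102323  424.3542607 ]
t=1.52 cm [  8.35 -29.16   8.11] rv [0.    0.    0.189] len 31.4 F [ 0.8 -0.6 -0. ] tcp [ 440.  -141.5  281.2] [180.    0.    6.9]
```

View pics/w1.png

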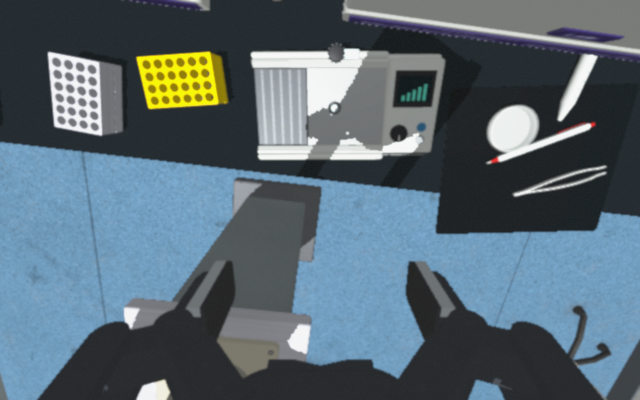

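Wrist view: mixer at (345,105), edges at rows ~52 and ~158, pin ring at (335,108); the 24-well block's top spans about (50,52) to (103,134), with the yellow one at (180,80). Now the edge measurements.

```bash
python3 - <<'E'
from h import *
s=pickle.load(open('pics/w1.png.pkl','rb'));im=s['img'];g=cv2.cvtColor(im,cv2.COLOR_RGB2GRAY).astype(int)
gr=np.diff(g,axis=0)
def line(cols,r0,r1,sgn,z):
    P=np.array([(c,r0+np.argmax(sgn*gr[r0:r1,c])+.5) for c in cols])
    vx,vy,x,y=cv2.fitLine(P.astype(np.float32),cv2.DIST_HUBER,0,.01,.01).ravel()
    f=lambda c:(c,y+(c-x)*vy/vx); A,B=ray(s,f(cols[0]),z),ray(s,f(cols[-1]),z)
    print(f(cols[0]),f(cols[-1]),np.abs(P[:,1]-[f(c)[1] for c in P[:,0]]).mean().round(2),A.round(1),B.round(1),'yaw',np.degrees(np.arctan2(*(A-B)[[1,0]]))-90); return A,B
f=line(range(265,378),150,166,-1,61);b=line(list(range(262,325)),44,58,1,61)
# dark pin ring
roi=im[95:120,322:350]; v=cv2.cvtColor(roi,cv2.COLOR_RGB2GRAY)
print(v[4:22,4:24])
# block top
hsv=cv2.cvtColor(im,cv2.COLOR_RGB2HSV); 
m=((hsv[...,2]>205)&(hsv[...,1]<40)).astype(np.uint8);m[:,:35]=0;m[:,125:]=0;m[:40]=0;m[145:]=0
m=cv2.morphologyEx(m,cv2.MORPH_OPEN,np.ones((2,2)))
k=max(cv2.findContours(m,0,1)[0],key=cv2.contourArea);h=cv2.convexHull(k)
q=cv2.approxPolyN(h,4).reshape(-1,2);print(q)
B=np.array([ray(s,p,42) for p in q]);e=np.diff(np.vstack([B,B[:1]]),axis=0)
print(B.round(1),B.mean(0),np.linalg.norm(e,axis=1),np.degrees(np.arctan2(e[:,1],e[:,0])))
E
```

```text
(265, np.float32(159.5)) (377, np.float32(159.5)) 0.12 [443.3 -74.1  61. ] [ 459.6 -209.    61. ] yaw 6.900202957702049
(262, np.float32(51.773064)) (324, np.float32(50.422115)) 0.23 [561.1 -63.7  61. ] [ 570.5 -130.4   61. ] yaw 8.006504989793143
[[245 245 245 245 245 245 244 244 243 243 244 244 244 244 240 218 160 128
  119 118]
 [246 246 245 245 244 243 240 235 232 233 237 241 242 242 231 184 132 119
  118 117]
 [246 246 245 244 240 232 219 200 191 190 204 221 231 234 214 153 121 117
  117 117]
 [246 245 244 239 222 196 171 149 131 126 134 154 183 193 169 131 117 117
  118 117]
 [246 245 240 220 178 156 146 135 126 115  99  93 114 127 122 117 117 118
  117 117]
 [245 243 227 175 138 143 163 186 203 193 151 101  79  87 101 111 116 117
  116 117]
 [245 239 202 134 123 165 217 241 245 243 218 138  83  74  92 108 115 117
  117 118]
 [244 235 180 113 135 206 242 247 247 247 238 163  95  73  87 106 115 116
  117 115]
 [240 222 154 104 153 228 246 247 247 247 236 165 101  75  83 104 113 116
  117 117]
 [203 175 123  96 152 228 246 247 246 235 200 142  99  76  86 105 113 117
  117 116]
 [
[... 253 characters left out ...]
 [118 117 114 101  90  91 105 121 116  90  73  77  88 101 112 117 116 116
  117 116]
 [117 117 116 117 133 134 111  87  78  75  80  91 104 112 115 117 118 117
  117 116]
 [116 117 117 131 166 178 145 108  97  98 100 106 111 115 117 115 116 116
  117 116]
 [117 116 117 125 151 159 139 118 112 112 113 114 116 117 117 116 117 116
  116 115]
 [116 115 115 117 123 125 121 116 116 115 116 117 116 115 116 115 117 114
  115 116]]
[[100  63]
 [102 136]
 [ 55 127]
 [ 49  52]]
[[528.9 125.2  42. ]
 [444.3 132.4  42. ]
 [448.5 188.8  42. ]
 [533.7 181.9  42. ]] [488.86328432 157.06204429  42.        ] [84.91775785 56.55776081 85.44751769 56.8461802 ] [175.18939618  85.73902878  -4.61546347 -94.7972185 ]
```

```bash
python3 -m handwheel '{"series": [[[1.4,-5,1,0,0,0.05,1],[2.9,-10,3,0,0,0.1,1],[4.3,-15,6,0,0,0.15,1],[5.8,-20,9,0,0,0.2,1],[7.2,-25,12,0,0,0.2,1],[8.43,-29.06,15,0,0,0.2,1],[8.43,-29.06,17,0,0,0.2,1],[8.43,-29.06,17,0,0,0.2,1],[8.43,-29.06,17,0,0,0.2,1]]]}'
python3 - <<'E'
from h import *
s=pickle.load(open('pics/w1.png.pkl','rb'));print('pin',ray(s,(334.1,107.7),52))
snap('wrist','w2.png')
delta(488.9,157.1,14,-4.6)
E
```

```text
time: 2.65
tool_pos: [489.6, 157.3, 112.3]
tcp_rot: [-180.0, -0.1, -4.6]
ft_force: [0.7, 0.5, 0.6]
finger_gap: 85.5
grip_force: 0.0
pin [ 512.69749316 -149.69712498   52.        ]
t=2.70 cm [-0.12  0.05  9.87] rv [-0.001 -0.002  0.   ] len 9.9 F [0.4 0.2 0.4] tcp [489.9 157.5 112.7] [-1.8e+02 -1.0e-01 -4.6e+00]
```

View pics/w2.png

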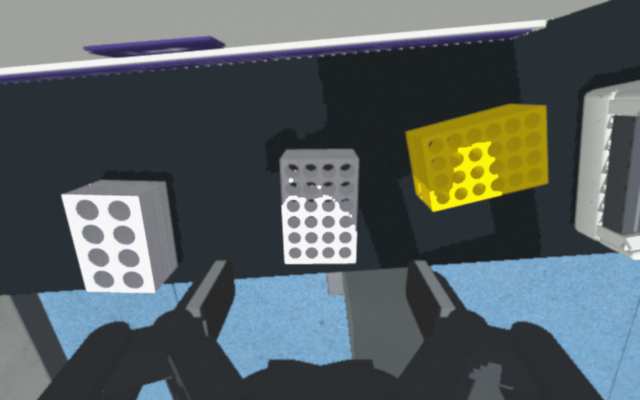

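The block sits centred between the fingers (columns 283–357, top's near edge at row ~263, far edge ~159). Descend and grip.

```bash
python3 - <<'E'
from h import *
s=pickle.load(open('pics/w2.png.pkl','rb'));g=cv2.cvtColor(s['img'],cv2.COLOR_RGB2GRAY)
print(g[140:172,318:323:2].T, g[256:270,320])
print([ray(s,p,42).round(1) for p in((284,263.5),(356,263.5),(282,159),(357,159))])
E
python3 -m handwheel '{"series": [[[-0.1,0.05,3,0,0,0,1],[-0.1,0.05,6,0,0,0,1],[-0.1,0.05,8.5,0,0,0,1],[-0.1,0.05,9.9,0,0,0,1],[-0.1,0.05,9.9,0,0,0,1],[-0.1,0.05,9.9,0,0,0,0.5],[-0.1,0.05,9.9,0,0,0,0.5],[-0.1,0.05,9.9,0,0,0,0.5],[-0.1,0.05,9.9,0,0,0,0.5],[-0.1,0.05,9.9,0,0,0,0.5]]]}' 50
```

```text
[[ 30  29  31  32  29  33  34  33  54  92 117 128 132 130 129 128 129 130
  132 137 140 141 141 141 139 140 138 138 136 136 136 136]
 [ 33  30  32  30  32  33  32  31  54  92 117 126 128 128 129 130 128 131
  134 141 144 145 144 144 144 143 144 141 140 137 137 136]
 [ 32  31  31  31  32  31  31  33  54  92 117 124 128 129 127 128 129 130
  133 141 143 144 143 142 141 135 123 112 111 121 124 127]] [247 247 247 247 247 247 242 181  88  49  47  48  47  47]
[array([449., 189.,  42.]), array([444.4, 131.3,  42. ]), array([533.4, 180.4,  42. ]), array([529.1, 127.1,  42. ])]
time: 3.95
tool_pos: [489.1, 158.1, 13.9]
tcp_rot: [-180.0, -0.1, -4.5]
ft_force: [-0.8, -1.3, 5.5]
finger_gap: 55.1
grip_force: 54.8
```

```bash
python3 -m handwheel '{"series": [[[0,0,-2,0,0,0,0.5],[0,0,-5,0,0,0,0.5],[0,0,-9,0,0,0,0.5],[0,0,-9,0,0,0,0.5]]]}'; python3 - <<'E'
from h import *
delta(504.8,-88.2,100,7.2)
E
```

```text
time: 4.45
tool_pos: [490.5, 158.6, 105.8]
tcp_rot: [-179.9, -0.4, -4.5]
ft_force: [0.7, -0.3, -5.1]
finger_gap: 55.1
grip_force: 55.3
t=4.45 cm [ 3.35 24.49  0.56] rv [-0.001 -0.007 -0.204] len 24.7 F [ 0.7 -0.3 -5.1] tcp [490.5 158.6 105.8] [-179.9   -0.4   -4.5]
```

```bash
python3 -m handwheel '{"series": [[[0.6,4,0,0,0,-0.04,0.5],[1.2,8.5,0,0,0,-0.09,0.5],[1.8,13,0,0,0,-0.14,0.5],[2.5,18,0,0,0,-0.18,0.5],[3.1,22,0,0,0,-0.204,0.5],[3.4,24.5,0.5,0,0,-0.204,0.5],[3.4,24.5,0.5,0,0,-0.204,0.5],[3.4,24.5,0.5,0,0,-0.204,0.5],[3.4,24.5,0.5,0,0,-0.204,0.5]]]}'; python3 - <<'E'
from h import *
snap('wrist','w3.png')
delta(504.8,-88.2,67.5,7.2)
E
```

```text
time: 5.58
tool_pos: [502.3, -88.0, 96.7]
tcp_rot: [-180.0, 0.0, 7.3]
ft_force: [-0.8, 0.9, -4.9]
finger_gap: 55.3
grip_force: 55.7
t=5.62 cm [0.23 0.04 2.95] rv [-0.     0.     0.001] len 3.0 F [ 0.5 -0.  -4.4] tcp [502.4 -88.1  97. ] [-180.     0.     7.3]
```

View pics/w3.png

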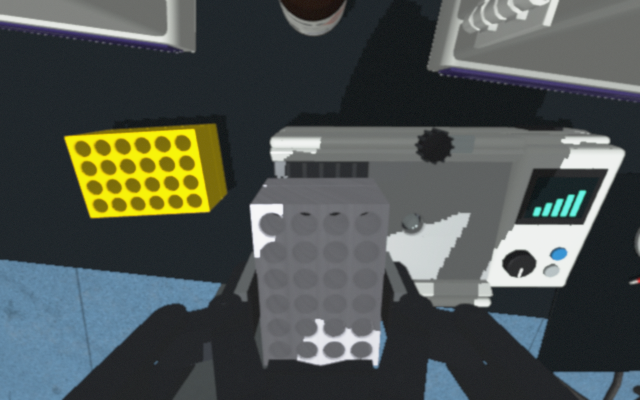

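Held block is at (320,280), aligned with the channel; pin hole at (411,223). I'll compare the pin position from this view.

```bash
python3 - <<'E'
from h import *
s=pickle.load(open('pics/w3.png.pkl','rb'));g=cv2.cvtColor(s['img'],cv2.COLOR_RGB2GRAY)
print(ray(s,(411,223),52))
gi=g.astype(int);cols=list(range(340,410))+list(range(470,540));d=np.diff(gi,axis=0)
P=np.float32([(c,115+np.argmax(d[115:140,c])+.5) for c in cols]);
vx,vy,x,y=cv2.fitLine(P,cv2.DIST_HUBER,0,.01,.01).ravel()
A,B=[ray(s,(c,y+(c-x)*vy/vx),61) for c in(340,540)];print(A,B,np.degrees(np.arctan2(*(A-B)[[1,0]]))-90)
# block top corners (z = tcp-14+42)
print(g[205:216,385:395], [ray(s,p,124).round(1) for p in((252,205),(388,205))])
E
```

```text
[ 513.14421614 -149.02508618   52.        ]
[570.55433083 -91.52327553  61.        ] [ 585.16899162 -205.81130522   61.        ] 7.287188639949235
[[112 111 111 111 105  98  98  97  98  98]
 [112 113 112 111 106  99  97  98  97  97]
 [112 112 112 110 105  98  97  97  97  97]
 [112 112 111 109 103  99  99  98  97  98]
 [112 112 112 109 104  97  97  97  97  98]
 [111 111 111 108 104  99  96  96  98  97]
 [112 113 112 108 102  98  96  98  97  98]
 [112 112 111 108 102  98  97  97  98  96]
 [111 110 112 108 104  99  96  97  97  98]
 [112 111 110 108 101  98  97  97  97  97]
 [112 113 111 107 101  97  96  97  97  97]] [array([540.4, -55.9, 124. ]), array([ 547.4, -110.9,  124. ])]
```

```bash
python3 -m handwheel '{"series": [[[0.26,0.02,0,0,0,0,0.5],[0.26,0.02,1.2,0,0,0,0.5],[0.26,0.02,2.2,0,0,0,0.5],[0.26,0.02,2.6,0,0,0,0.5],[0.26,0.02,2.9,0,0,0,0.5],[0.26,0.02,3.1,0,0,0,0.5],[0.26,0.02,3.1,0,0,0,0.5],[0.26,0.02,3.1,0,0,0,0.5]]]}'; python3 - <<'E'
from h import *
delta(505,-87.9,66,7.2)
E
```

```text
time: 6.62
tool_pos: [505.4, -88.9, 66.6]
tcp_rot: [180.0, -0.0, 7.2]
ft_force: [0.3, -0.9, -4.0]
finger_gap: 55.3
grip_force: 55.6
t=6.62 cm [-0.03 -0.11  0.06] rv [ 0.    -0.001  0.   ] len 0.1 F [ 0.3 -0.9 -4. ] tcp [505.4 -88.9  66.6] [180.   -0.    7.2]
```

```bash
python3 -m handwheel '{"series": [[[-0.03,0,0.05,0,0,0,0.5],[-0.03,0,0.1,0,0,0,0.5],[-0.03,0,0.1,0,0,0,0.5],[-0.03,0,0.1,0,0,0,0.5]]]}'
```

```text
time: 7.12
tool_pos: [505.1, -89.0, 65.9]
tcp_rot: [180.0, -0.0, 7.2]
ft_force: [-5.2, 0.8, 5.4]
finger_gap: 55.5
grip_force: 56.9
```

```bash
python3 -m handwheel '{"series": [[[-0.07,0,-0.05,0,0,0,0.5],[-0.07,0.5,-0.05,0,0,0,0.5],[-0.07,1.2,-0.05,0,0,0,0.5],[-0.07,1.9,-0.05,0,0,0,0.5],[-0.07,2.6,-0.05,0,0,0,0.5],[-0.07,3.3,-0.05,0,0,0,0.5],[-0.07,4,-0.05,0,0,0,0.5],[-0.07,4.6,-0.05,0,0,0,0.5],[-0.07,4.6,-0.05,0,0,0,0.5]]]}'; python3 - <<'E'
from h import *
snap('wrist','w4.png')
delta(512.8,-149.4,65.5,7.2)
E
```

```text
time: 8.25
tool_pos: [510.2, -135.8, 66.0]
tcp_rot: [179.9, -0.0, 7.2]
ft_force: [0.1, -2.6, 1.4]
finger_gap: 55.1
grip_force: 56.7
t=8.30 cm [0.09 1.39 0.05] rv [ 0.002 -0.    -0.   ] len 1.4 F [ 0.3 -2.5  1.5] tcp [ 510.2 -135.7   66. ] [179.9  -0.    7.2]
```

View pics/w4.png

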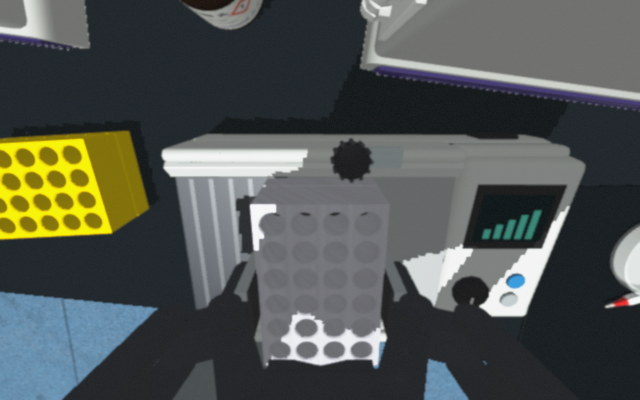

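The block sits square in the channel on the plate, ~14 mm left of the pin. Continue with a light downward bias.

```bash
python3 -m handwheel '{"series": [[[0.05,0.4,0.05,0,0,0,0.5],[0.08,0.8,0.1,0,0,0,0.5],[0.09,1.1,0.12,0,0,0,0.5],[0.09,1.2,0.15,0,0,0,0.5],[0.09,1.2,0.15,0,0,0,0.5]]]}'; python3 -m handwheel '{"series": [[[0,0.05,0.03,0,0,0,0.5],[0,0.1,0.05,0,0,0,0.5],[0,0.15,0.05,0,0,0,0.5],[0,0.19,0.05,0,0,0,0.5],[0,0.19,0.05,0,0,0,0.5]]]}'
```

```text
time: 8.93
tool_pos: [512.7, -144.3, 65.6]
tcp_rot: [-179.8, -0.0, 7.2]
ft_force: [-5.7, 12.2, 18.6]
finger_gap: 55.1
grip_force: 58.5
time: 9.55
tool_pos: [512.8, -145.2, 65.3]
tcp_rot: [-179.7, -0.0, 7.3]
ft_force: [-7.4, 13.2, 18.5]
finger_gap: 55.5
grip_force: 58.6
```

```bash
python3 -m handwheel '{"series": [[[-0.05,0,-0.1,0,0,0,0.5],[-0.05,0,-0.15,0,0,0,0.5],[-0.05,0,-0.15,0,0,0,0.5],[-0.05,0,-0.15,0,0,0,0.5]]]}';  python3 - <<'E'
from h import *
delta(512.8,-149.4,65.5,7.2)
E
```

```text
time: 10.05
tool_pos: [511.6, -148.4, 64.7]
tcp_rot: [-180.0, 0.1, 7.2]
ft_force: [0.3, 0.3, -3.0]
finger_gap: 55.3
grip_force: 55.9
t=10.05 cm [ 0.11  0.12 -0.08] rv [-0.     0.001 -0.   ] len 0.2 F [ 0.3  0.3 -3. ] tcp [ 511.6 -148.4   64.7] [-1.8e+02  1.0e-01  7.2e+00]
```

```bash
python3 -m handwheel '{"series": [[[0.05,0.06,0.05,0,0,0,0.5],[0.05,0.06,0.15,0,0,0,0.5],[0.05,0.06,0.25,0,0,0,0.5],[0.05,0.06,0.25,0,0,0,0.5],[0.05,0.06,0.25,0,0,0,0.5],[0.05,0.06,0.25,0,0,0,0.5]]]}'
```

```text
time: 10.8
tool_pos: [512.8, -149.0, 62.9]
tcp_rot: [180.0, -0.0, 7.2]
ft_force: [-1.1, -1.5, -0.9]
finger_gap: 55.2
grip_force: 56.1
```

It is on the pin (about 3 mm down, no resistance). Press home.

```bash
python3 -m handwheel '{"series": [[[0,0,0.15,0,0,0,0.5],[0,0,0.3,0,0,0,0.5],[0,0,0.4,0,0,0,0.5],[0,0,0.5,0,0,0,0.5],[0,0,0.55,0,0,0,0.5],[0,0,0.55,0,0,0,0.5],[0,0,0.55,0,0,0,0.5]]]}'
```

```text
time: 11.68
tool_pos: [512.9, -149.0, 57.9]
tcp_rot: [180.0, -0.0, 7.2]
ft_force: [-3.4, -0.9, 6.2]
finger_gap: 55.0
grip_force: 57.1
```

```bash
python3 -m handwheel '{"series": [[[-0.02,0,0.04,0,0,0,0.5],[-0.02,0,0.06,0,0,0,0.5],[-0.02,0,0.06,0,0,0,0.5],[-0.02,0,0.06,0,0,0,0.5]]]}'; python3 - <<'E'
from h import *
s=snap('scene','s5.png');p=proj(s,(513,-149,70));print(p)
x,y=p.astype(int);c=s['img'][max(y-60,0):y+60,x-80:x+80];cv2.imwrite('pics/s5c.png',cv2.cvtColor(cv2.resize(c,None,fx=4,fy=4,interpolation=cv2.INTER_CUBIC),cv2.COLOR_RGB2BGR))
E
```

```text
time: 12.18
tool_pos: [512.9, -149.0, 57.9]
tcp_rot: [180.0, -0.0, 7.2]
ft_force: [-6.0, -0.9, 10.4]
finger_gap: 54.6
grip_force: 57.6
[377.61747771 146.95396838]
```

View pics/s5c.png

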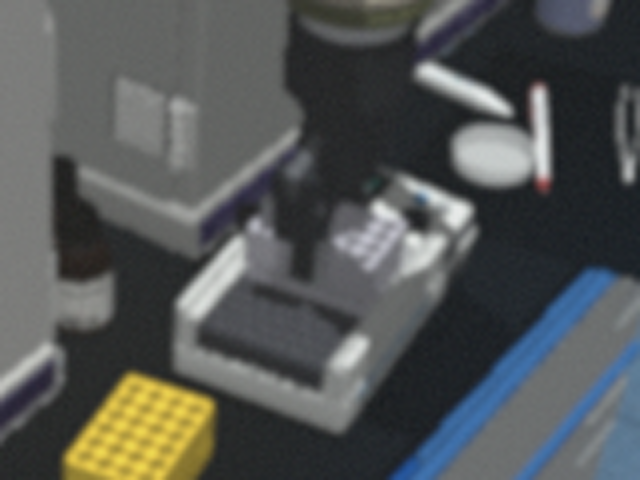

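The block stands in the channel at crop (325,250), sunk below the ledge and gripped. Pressing harder raises the force (6 to 10 N) with no further travel (z stays at 57.9 mm), so it is on the stop. Handing in.

```bash
python3 -c "
from bench import r
print(r.hand_in())"
```

```text
the job is handed in; nothing more can be done
None
```

The 24-well block is on the pin and pressed down to the stop with about 10 N, still gripped so you can do up the clamp screw. I handed the job in at about 12 s; no verdict came back, and I did not touch the 8-well or yellow blocks.

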